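Seat the collection box on its stand and ratchet the clamp up to it

TASK

Lift the white collection box by its handle, set it fully down onto the two pegs of the clamp stand (either way round) and let go of it. Then pump the stand's trigger towards the fixed grip, letting it spring back between pulls, until the pad meets the box and its spring is pressed in by about 8 mm: firm, but never more than 17 mm, which would crack the box; move the rod and pad only by the trigger, not by hand. Finish still holding the trigger squeezed so that the pad keeps pressing the box, and leave the other things on the desk where they are.

Things in the scene. Friction and masses are not known exactly. Their poses are not given: they have to be found in the camera images.
- stand: Clamp stand fixed to the desk: aluminium plate 90 x 360 x 12 mm (x, y, z). Origin: centre of its underside. Own +y = clamping direction. Two 10 mm pegs, 14 mm tall, tapered tops, at y = 85 and 135 mm; end stop face at y = 157.5, 14 mm thick, top z = 64. Ratchet housing (36 mm wide, top z = 72) at y = -146 to -58, grip and trigger above it; rod tail sticks out behind to y = -212 at most, z = 65 at most.
- seat (a point): Point midway between the two pegs on the plate's top face (stand x = 0, y = 110 mm, z = 12 mm): the underside centre of the seated box belongs here.
- coinbox: Loose white plastic box, 70 x 90 x 85 mm (x, y, z; lid edge overhangs 2 mm), 0.3 to 0.6 kg. Origin: centre of underside. Underneath two round sockets, 16 mm wide, 18 mm deep, at y = +25 and -25 mm, go over the pegs with 3 mm to spare all round. Seated, its y lies along the stand's y (either way round), near face at stand y = 65 mm, 2.5 mm short of the end stop (the clamp may take this up).
- box_handle (a point): Middle of the grey handle on the box's lid: an upright slab 46 mm long along the box's x, 16 mm thick along its y, from 85 to 121 mm above the box's underside; this point is 107 mm above the underside. Pinch it across its 16 mm.
- post (a point): Front (+y) face of the fixed grip, 112 mm above the desk. The grip is an upright black post, 26 mm wide (x), 12 mm thick (y), reaching up to 135 mm above the desk. It does not move.
- trigger: Steel trigger: upright plate 26 mm wide (x), 12 mm thick (y), from 72 to 135 mm above the desk, behind (-y of) the fixed grip. At rest 32 mm of air lie between them and the pair is 56 mm over all along y, 34 mm fully pulled. Its origin coincides with the stand's when released; use point trigger_back.
- trigger_back (a point): Back (-y) face of the trigger, 112 mm above the desk: the face to push towards +y. Moves with it.
- trigger_pull (a joint): Trigger pull towards +y (the grip), m: 0 released, 0.022 stop. A 4 to 5 N spring returns it. The first 0 to 7 mm of a pull may idle until a pawl catches a tooth; then the rod follows 1:1 (a full pull gains 14 to 21 mm). On its return the rod stays, or under load slips back at most 7 mm to the holding pawl. Pulling takes about 8 N plus the pad's force.
- rod: The toothed steel rod with its collar (18 mm diameter, 12 mm long) and the pad at its +y end, at 56 mm above the desk; not to be pushed by hand.
- rod_travel (a joint): How far the rod has advanced towards the box, m (0 to 0.075); starts between 0 and 0.020. With the box seated the pad meets it at about 0.050 and begins to be pressed in at once or after the box has slid up to 2.5 mm to the end stop.
- pad: Round rubber-faced pad, 36 mm diameter, on a sprung stem at the rod's end. Free stem length between pad and collar 21 mm; this gets shorter as the pad is pressed in.
- pad_face (a point): Centre of the pad's front face, 56 mm above the desk; at rod_travel 0 and unpressed at stand y = 15 mm.
- pad_squeeze (a joint): How far the pad's spring is pressed in, m: 0 free, 0.022 solid. 1 N per mm.
- cashtray: Bystander: grey steel cash tray with compartments, 190 x 270 x 75 mm, right of the stand. Origin: centre of underside.
- papercup: Bystander: paper cup, 80 mm across, 95 mm tall. Origin: centre of underside.
- handstamp: Bystander: wooden hand stamp, 36 mm across, 68 mm tall. Origin: centre of underside.
- stapler: Bystander: stapler, 35 x 130 x 42 mm. Origin: centre of underside.
Not all that is in view belongs to the job. What is shaped like the coinbox but red or yellow is not meant.

How it is judged:
By the outcome, as a careful person would: the job done as asked, in the order asked, and still so for the second after the job is handed in, while the arm keeps its last pose, push and grip.
It also fails if it takes over 67 s, if anything falls off the work surface, if the arm or the gripper's body presses on something with over 40 N, if the wrist force passes 120 N, or if a joint passes its speed limit or range.

ROBOT

A 6-joint arm with a two-finger parallel gripper is mounted at the origin on the work surface. World frame = base frame: x ahead of the robot, y to its left, z up, the work surface at z = 0. Lengths are in m, angles in rad, forces in N, time in s.
With the tool pointing down it reaches from about 0.4 to 0.925 m from the base axis. Payload 12.5 kg.
Tool frame: the origin (TCP) lies between the finger pads; the fingertips stand 8 mm ahead of it and the grasp point (between the pads) lies 11 mm behind it; z points along the fingers, y is the line along which they close (so a half turn about z gives the same grasp; the last joint's range is limited). The gripper opens to 95 mm and grips with 3 to 60 N. Pads are 20 mm wide; open, the fingers measure 119 mm over their backs; the gripper's body (75 mm by 180 mm) begins 59 mm behind the grasp point.
Start: joints at [1.166, 0.491, 1.559, -0, 1.092, -0.106], TCP at [0.184, 0.597, 0.223] pointing down, gripper open.
Joint ranges: [-3.1, 3.1], [-0.84, 2.19], [0.05, 2.79], [-1.13, 4.28], [0.06, 2.93], [-2.69, 2.69]. Speed limits (rad/s): [2.22, 2.22, 2.79, 3.14, 3.14, 3.14].

INTERFACE

Orientations are given as a unit quaternion [w, x, y, z].
In Python, from cell import observe, capture, camera_model, close_job, spot_in gives the robot as it stands.
- The arm moves only by the shell command python3 -m pendant 'ROWS'. ROWS is JSON, a list of rows, each an object of numbers: "jaw": the closure, from -1 (fully open) to 1 (shut), so that 0 is half open; "tx", "ty", "tz": the shift along the tool's x, y, z in cm; "yaw": the turn about the tool's z in degrees. In form: [{"jaw": .., "tx": .., "ty": .., "tz": .., "yaw": ..}, ...]. A call has 1 to 5 rows; each row is the pose to reach, as a shift and turn from the pose commanded when the call began, along the tool's axes at that moment; what a row does not reach only later rows make up. A row lasts 1/8 s, in which the tool goes at most 62.5 mm and 10.7 degrees, less where a joint would pass 70% of its speed; a pose out of reach is approached as far as the arm can. A call with a gripper value outside its range is refused whole. The fingers move at their own pace and stop on an object; the grip force is fixed at half the most. Time passes only in rows, so rows that repeat a pose let the fingers close. It gives the time, the measured TCP pose, the force, the opening and the grip force at its end, in the units of the state.
- observe(): the state, without advancing time (a new reading comes with each control period).
- capture(name): name is "scene" or "top" or "wrist"; returns the picture (480x640x3 uint8, red, green, blue); there is no depth.
- camera_model(name): a dict with "fx", "fy", "cx", "cy" (pixels), "xyz" and "attitude" of the camera in the world. Camera axes: x right, y up, looking along -z (the intrinsics and any distortion apply to the point x, -y, -z); pixel columns grow to the right and rows downward; lengths in m; the calibration is good to about 2 mm. A picture is of the moment at which its call begins: read the wrist's pose just before it. camera_model takes no time and is no camera call; for the wrist camera it gives the pose at the moment of the call.
- close_job(): hands the job in; it is judged then, once.
Trained networks look in the newest picture that a camera, given by its name, has taken for a name from the list of things; names that differ only in an ending like _2 or _b are one class to them, and where a whole thing is asked for, a point or a joint stands for the part that bears it (a point fixed in the world has none). Each returns a list of dicts, best first, with "score" (0 to 1); they miss things now and then, are a little off and sometimes report something else, mostly with a low value. They report only what shows in the picture. A call takes as long as a camera call. They do not tell look-alikes from the thing itself.
- spot_in(camera, thing): "xyz" ([x, y, z] in m, in the coordinates of the camera as it stood for that picture, good to about 4 mm: the middle of the surface that is visible of it).
The state is a dict: "clock": time; "joint_positions": joint angles; "dq": joint speeds; "joint_efforts": joint torques, N m; "eef_pos": TCP position; "tool_rot": TCP orientation; "force": force on the tool from outside, world axes, zero at the start; "moment": the same for the moment, N m; "finger_gap": finger opening in m; "grasp_force": force on a finger pad.
Only numpy, scipy, OpenCV 4.12 (cv2) and the standard library are available. Lean on these libraries where they do the work, as an engineer would, in place of code of your own. Each camera call takes 0.05 s, during which the arm holds its last target. There are 200 camera calls.

## Working session

There is one attempt and no reset: what is moved stays moved. The work goes in short steps, Python scripts to look and compute and a shell command to move; the robot and the scene stay as the last step left them, time stands still between calls to the robot, and variables do not carry over. Pictures are saved under pics/ and viewed, at most 10 in all, crops included, and the job is handed in when it is done.

```bash
mkdir -p pics; ls
cat > h.py <<'E'
import numpy as np,cv2
from scipy.spatial.transform import Rotation as R
from cell import observe,capture,camera_model,close_job,spot_in
def rot(q): q=np.array(q); return R.from_quat(np.r_[q[1:],q[0]]) if q.size==4 else R.from_matrix(q)
def w(cm,p): return rot(cm["attitude"]).apply(p)+np.array(cm["xyz"])
def ray(cm,u,v,z):
    K=np.array([[cm["fx"],0,cm["cx"]],[0,cm["fy"],cm["cy"]],[0,0,1.]])
    d=cm.get("distortion"); d=np.zeros(5) if d is None else np.array(d,float)
    a=cv2.undistortPoints(np.array([[[u,v]]],float),K,d)[0,0]
    D=rot(cm["attitude"]).apply([a[0],-a[1],-1]); o=np.array(cm["xyz"])
    return o+D*(z-o[2])/D[2]
def proj(cm,P):
    p=rot(cm["attitude"]).inv().apply(np.array(P)-np.array(cm["xyz"]))
    K=np.array([[cm["fx"],0,cm["cx"]],[0,cm["fy"],cm["cy"]],[0,0,1.]])
    d=cm.get("distortion"); d=np.zeros(5) if d is None else np.array(d,float)
    return cv2.projectPoints(np.array([[p[0],-p[1],-p[2]]]),np.zeros(3),np.zeros(3),K,d)[0].ravel()
def snap(c,name=None):
    cm=camera_model(c); im=capture(c)
    if name: cv2.imwrite(f"pics/{name}.png",im[...,::-1])
    return cm,im
def spots(c,cm,things):
    for t in things:
        for s in spot_in(c,t)[:4]:
            P=w(cm,s["xyz"]); print(c,t,round(s["score"],2),P.round(4),proj(cm,P).round())
E
python3 - <<'E'
from h import *
print(observe())
for c in("top","scene"):
    cm,im=snap(c,c+"0"); print(cm)
    spots(c,cm,["coinbox","box_handle","stand","seat","post","trigger_back","pad_face","pad","cashtray","papercup","handstamp","stapler"])
E
```

```text
pics
{'clock': 0.0, 'joint_positions': array([ 1.16638390e+00,  4.91564971e-01,  1.55949097e+00, -1.28947210e-05,
        1.09166011e+00, -1.05613244e-01]), 'dq': array([-8.70717954e-04,  1.46546234e-03, -5.23452725e-05, -6.22276371e-04,
       -1.05273567e-03,  1.08548597e-03]), 'joint_efforts': array([-3.45094370e-03, -6.12652659e+01, -2.58173597e+01,  6.90675876e-02,
        4.83289815e-02, -8.26741052e-05]), 'eef_pos': array([0.18387509, 0.59708335, 0.22204407]), 'tool_rot': array([-1.36158057e-04,  1.48841475e-01,  9.88860910e-01, -5.44975701e-04]), 'force': array([0.20716627, 1.08736901, 0.81403792]), 'moment': array([ 0.04355232,  0.01223486, -0.02100721]), 'grasp_force': 0.0, 'finger_gap': 0.09557382953637829}
{'fx': 495.28409181985853, 'fy': 495.28409181985853, 'cx': 314.4911060319977, 'cy': 244.69566919102513, 'xyz': array([ 0.31090397, -0.04305876,  1.49291409]), 'attitude': array([-0.70098191, -0.04953673,  0.0575614 ,  0.70912422])}
top coinbox 0.97 [0.3501 0.2052 0.0815] [221. 307.]
top coinbox 0.76 [0.4698 0.2935 0.0831] [191. 266.]
top coinbox 0.7 [0.3007 0.3569 0.084
[... 1803 characters left out ...]
  0.0056] [307. 277.]
scene trigger_back 0.67 [ 0.5626 -0.1499  0.1039] [273. 234.]
scene pad_face 0.59 [ 0.5489 -0.019   0.0583] [320. 265.]
scene pad 0.66 [ 0.5452 -0.0227  0.0583] [320. 263.]
scene pad 0.36 [ 0.5606 -0.1495  0.1038] [274. 233.]
scene cashtray 0.92 [ 0.4588 -0.4535  0.0422] [213. 193.]
scene papercup 0.61 [0.6669 0.3142 0.0663] [427. 360.]
scene handstamp 0.72 [ 0.7534 -0.1969  0.0223] [210. 296.]
scene handstamp 0.38 [0.5086 0.3099 0.081 ] [456. 305.]
scene stapler 0.67 [ 0.7484 -0.1977  0.0195] [211. 295.]
scene stapler 0.63 [0.772  0.0823 0.0352] [302. 352.]
scene stapler 0.61 [ 0.5478 -0.0208  0.0601] [320. 264.]
scene stapler 0.51 [ 0.5594 -0.0531  0.0055] [307. 277.]
```

Run:
```python
import cv2
a=cv2.imread("pics/top0.png")
cv2.imwrite("pics/c1.png",cv2.resize(a[140:360,120:400],None,fx=2.7,fy=2.7,interpolation=cv2.INTER_CUBIC))
```

```text
(no output)
```

View pics/c1.png

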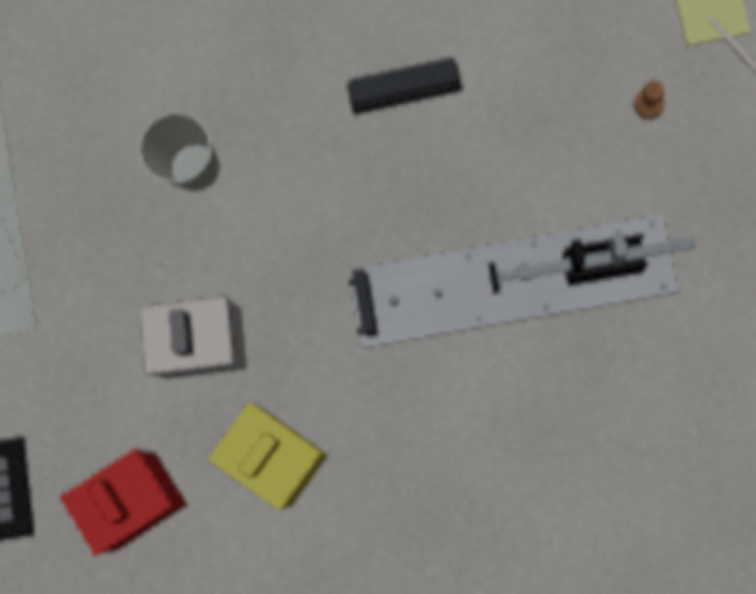

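View pics/scene0.png

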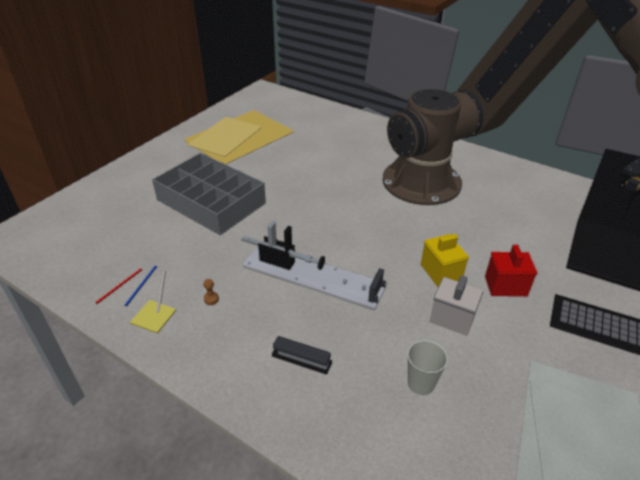

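Top view: the three box shapes are white at (189,264), yellow at (219,308) and red at (165,326). The white one is the one meant; it has a grey handle, and the enlarged crop confirms it. The stand's pegs are at about (266,251) and (282,249), the end stop is on the left (+y world), and the trigger is at about (350,231).

Run:
```python
from h import *
cm=camera_model("top")
f=lambda u,v,z: ray(cm,120+(u+.5)/2.7-.5,140+(v+.5)/2.7-.5,z)
pl=np.array([f(u,v,.012) for u,v in[(352,267),(658,217),(678,292),(365,346)]]); print(pl.round(4),np.linalg.norm(np.roll(pl,-1,0)-pl,axis=1).round(3),pl.mean(0).round(4))
d=(pl[0]+pl[3]-pl[1]-pl[2]); print("stand +y yaw deg",np.degrees(np.arctan2(d[1],d[0])))
for n,u,v,z in[("peg135",394,300,.026),("peg85",438,294,.026)]: print(n,f(u,v,z).round(4))
bx=np.array([f(u,v,.085) for u,v in[(143,308),(227,297),(236,364),(148,373)]]); print(bx.round(4),np.linalg.norm(np.roll(bx,-1,0)-bx,axis=1).round(3),bx.mean(0).round(4))
im=cv2.imread("pics/top0.png").astype(int); b=im[...,2]
# box segmentation
m=((im.min(2)>140)).astype(np.uint8); m[:, :150]=0;m[:,225:]=0;m[:245]=0;m[290:]=0
m=cv2.morphologyEx(m,cv2.MORPH_CLOSE,np.ones((9,9)))
cs=max(cv2.findContours(m,0,2)[0],key=cv2.contourArea); r=cv2.minAreaRect(cs); print(r)
c=np.array([ray(cm,*p,.085) for p in cv2.boxPoints(r)]); print(c.round(4),np.linalg.norm(np.roll(c,-1,0)-c,axis=1).round(3),c.mean(0).round(4))
h=np.array([f(u,v,.121) for u,v in[(169,312),(184,310),(192,352),(177,355)]]);print("handle",h.round(4),h.mean(0).round(4))
```

```text
[[ 0.5579  0.1335  0.012 ]
 [ 0.6115 -0.2115  0.012 ]
 [ 0.5256 -0.2316  0.012 ]
 [ 0.4688  0.1184  0.012 ]] [0.349 0.088 0.355 0.09 ] [ 0.541  -0.0478  0.012 ]
stand +y yaw deg 99.03270403123304
peg135 [0.5181 0.0851 0.026 ]
peg85 [0.5242 0.0364 0.026 ]
[[0.5041 0.3455 0.085 ]
 [0.5149 0.257  0.085 ]
 [0.4435 0.246  0.085 ]
 [0.435  0.3381 0.085 ]] [0.089 0.072 0.092 0.069] [0.4744 0.2966 0.085 ]
((188.24905395507812, 263.5762023925781), (23.19482421875, 31.4725341796875), 82.56858825683594)
[[0.5031 0.3497 0.085 ]
 [0.5139 0.261  0.085 ]
 [0.4477 0.251  0.085 ]
 [0.4371 0.3392 0.085 ]] [0.089 0.067 0.089 0.067] [0.4754 0.3002 0.085 ]
handle [[0.4947 0.3087 0.121 ]
 [0.4966 0.2933 0.121 ]
 [0.453  0.2839 0.121 ]
 [0.45   0.2992 0.121 ]] [0.4736 0.2963 0.121 ]
```

```bash
python3 -m pendant '[{"jaw":-1,"tx":-6,"ty":-3.3,"tz":0,"yaw":-7},{"jaw":-1,"tx":-12,"ty":-6.6,"tz":0,"yaw":-14},{"jaw":-1,"tx":-18,"ty":-10,"tz":0,"yaw":-20},{"jaw":-1,"tx":-24,"ty":-13.3,"tz":0,"yaw":-23},{"jaw":-1,"tx":-30,"ty":-16.6,"tz":0,"yaw":-23}]'
python3 - <<'E'
from h import *
s=observe();r=rot(s["tool_rot"]);d=np.array([.4735,.2965,.222])-s["eef_pos"]
print(r.as_matrix().round(3),(r.inv().apply(d)*100).round(2))
E
```

```text
clock: 1.92
eef_pos: [0.4019, 0.3707, 0.2229]
tool_rot: [0.0, -0.052, 0.999, 0.0]
force: [0.1, 1.5, -0.3]
finger_gap: 0.0956
grasp_force: 0.0
[[-0.995 -0.103  0.001]
 [-0.103  0.995  0.   ]
 [-0.001  0.    -1.   ]] [-6.35 -8.12  0.09]
```

```bash
python3 -m pendant '[{"jaw":-1,"tx":-3.2,"ty":-4,"tz":0,"yaw":0},{"jaw":-1,"tx":-6.3,"ty":-8.1,"tz":0,"yaw":0},{"jaw":-1,"tx":-6.3,"ty":-8.1,"tz":0,"yaw":0}]'
python3 - <<'E'
from h import *
print(observe()["eef_pos"],observe()["force"])
cm,im=snap("wrist","w1");print(cm)
spots("wrist",cm,["box_handle","coinbox"])
E
```

```text
clock: 2.3
eef_pos: [0.4736, 0.2959, 0.2226]
tool_rot: [0.0, -0.049, 0.999, -0.0]
force: [0.3, -0.2, -0.5]
finger_gap: 0.0952
grasp_force: 0.0
[0.4736417  0.29586471 0.22255495] [ 0.27966914 -0.20402292 -0.48404189]
{'fx': 338.48538641115215, 'fy': 338.48538641115215, 'cx': 321.35899709602927, 'cy': 237.50932514478657, 'xyz': array([0.39056679, 0.28883046, 0.38344704]), 'attitude': array([ 0.66331792, -0.10044835, -0.11144013,  0.7331443 ])}
wrist box_handle 0.96 [0.3529 0.2214 0.0845] [242.  75.]
wrist box_handle 0.91 [0.467  0.2995 0.087 ] [324. 222.]
wrist box_handle 0.86 [0.312  0.3608 0.0828] [422.  38.]
wrist coinbox 0.86 [0.4685 0.3008 0.0855] [326. 223.]
wrist coinbox 0.8 [0.3481 0.2242 0.0836] [246.  69.]
wrist coinbox 0.72 [0.3131 0.3628 0.085 ] [425.  39.]
```

View pics/w1.png

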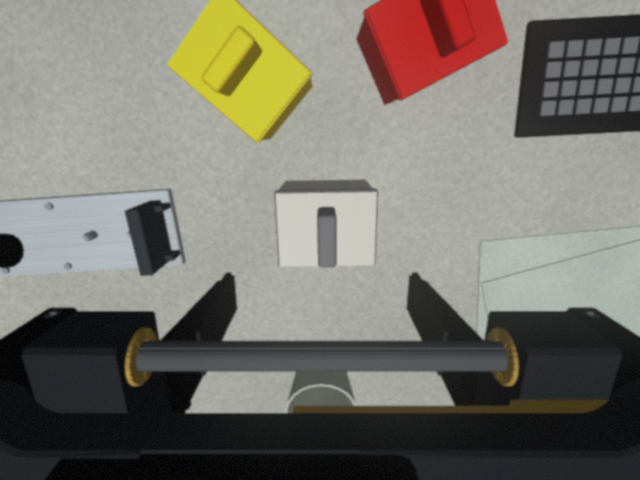

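Wrist view: the white box sits at (326,228) with its handle at x 318–335, rows 207–267. It is centred between the fingers and nearly aligned. I'll compare predicted corners with the picture.

Run:
```python
from h import *
im=cv2.imread("pics/w1.png");cm=dict(fx=338.48538641115215,fy=338.48538641115215,cx=321.35899709602927,cy=237.50932514478657,xyz=[0.39056679,0.28883046,0.38344704],attitude=[0.66331792,-0.10044835,-0.11144013,0.7331443])
c=np.array([.4740,.2965,0]);a=np.radians(96);Y=np.array([np.cos(a),np.sin(a),0]);X=np.array([Y[1],-Y[0],0])
S=5;x0,y0=260,170
big=cv2.resize(im[y0:y0+110,x0:x0+130],None,fx=S,fy=S,interpolation=cv2.INTER_CUBIC)
def poly(hx,hy,z,col):
    p=[((proj(cm,c+sx*hx*X+sy*hy*Y+[0,0,z])-[x0,y0]+.5)*S) for sx,sy in[(1,1),(1,-1),(-1,-1),(-1,1)]]
    cv2.polylines(big,[np.int32(p)],True,col,1)
poly(.023,.008,.121,(0,255,0));poly(.023,.008,.085,(0,0,255));poly(.035,.047,.085,(255,0,0));poly(.037,.047,.085,(255,255,0));poly(.037,.045,.085,(255,0,255))
cv2.imwrite("pics/w1c.png",big)
```

```text
(no output)
```

View pics/w1c.png

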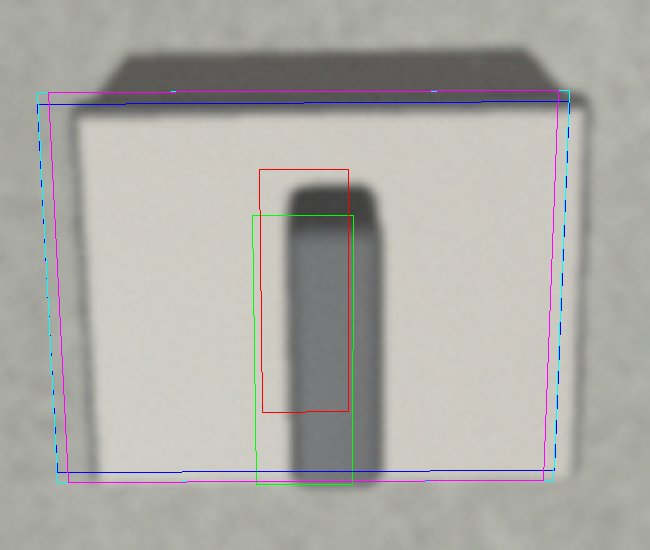

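The model is off by +4.7 mm in y and +1.5 mm in x, so the box centre is about (0.4755, 0.3012). This agrees with the segmentation. I'll descend and grip.

```bash
python3 -m pendant '[{"jaw":-1,"tx":-0.24,"ty":0.5,"tz":4,"yaw":0},{"jaw":-1,"tx":-0.24,"ty":0.5,"tz":8,"yaw":-0.5},{"jaw":-1,"tx":-0.24,"ty":0.5,"tz":11,"yaw":-0.5},{"jaw":-1,"tx":-0.24,"ty":0.5,"tz":12.5,"yaw":-0.5},{"jaw":-1,"tx":-0.24,"ty":0.5,"tz":12.5,"yaw":-0.5}]' && python3 -m pendant '[{"jaw":0.5,"tz":0},{"jaw":1,"tz":0},{"jaw":1,"tz":0},{"jaw":1,"tz":0},{"jaw":1,"tz":0}]'
```

```text
clock: 3.08
eef_pos: [0.473, 0.3039, 0.0973]
tool_rot: [-0.001, -0.056, 0.998, -0.0]
force: [-0.6, -0.4, 0.7]
finger_gap: 0.0948
grasp_force: 0.0schema error: expected keys jaw, tx, ty, tz, yaw
```

```bash
python3 -m pendant '[{"jaw":0.4,"tx":0,"ty":-0.2,"tz":0,"yaw":0},{"jaw":1,"tx":0,"ty":-0.2,"tz":0,"yaw":0},{"jaw":1,"tx":0,"ty":-0.2,"tz":0,"yaw":0},{"jaw":1,"tx":0,"ty":-0.2,"tz":0,"yaw":0},{"jaw":1,"tx":0,"ty":-0.2,"tz":0,"yaw":0}]'
```

```text
clock: 3.7
eef_pos: [0.4738, 0.3013, 0.0977]
tool_rot: [0.0, -0.056, 0.998, 0.0]
force: [0.2, 0.0, 0.3]
finger_gap: 0.0504
grasp_force: 0.0
```

```bash
python3 -m pendant '[{"jaw":1,"tx":0,"ty":0,"tz":0,"yaw":0},{"jaw":1,"tx":0,"ty":0,"tz":0,"yaw":0},{"jaw":1,"tx":0,"ty":0,"tz":0,"yaw":0},{"jaw":1,"tx":0,"ty":0,"tz":0,"yaw":0},{"jaw":1,"tx":0,"ty":0,"tz":0,"yaw":0}]'; python3 -m pendant '[{"jaw":1,"tx":0,"ty":0,"tz":-0.5,"yaw":0},{"jaw":1,"tx":0,"ty":0,"tz":-4,"yaw":0},{"jaw":1,"tx":0,"ty":0,"tz":-8,"yaw":0},{"jaw":1,"tx":0,"ty":0,"tz":-10,"yaw":0},{"jaw":1,"tx":0,"ty":0,"tz":-10,"yaw":0}]'
```

```text
clock: 4.32
eef_pos: [0.4736, 0.3012, 0.0974]
tool_rot: [-0.0, -0.056, 0.998, -0.0]
force: [-0.2, -0.7, -3.0]
finger_gap: 0.016
grasp_force: 30.0
clock: 4.95
eef_pos: [0.4741, 0.3015, 0.199]
tool_rot: [0.001, -0.056, 0.998, 0.001]
force: [-0.1, -0.4, -4.0]
finger_gap: 0.0162
grasp_force: 30.0
```

```bash
cat > st.py <<'E'
from h import *
W1=dict(fx=338.48538641115215,fy=338.48538641115215,cx=321.35899709602927,cy=237.50932514478657,xyz=[0.39056679,0.28883046,0.38344704],attitude=[0.66331792,-0.10044835,-0.11144013,0.7331443])
def S2W(c,th,p):
    a=np.radians(th);Y=np.array([np.cos(a),np.sin(a),0]);X=np.array([Y[1],-Y[0],0])
    return np.array([c[0],c[1],0])+p[0]*X+p[1]*Y+np.array([0,0,p[2]])
E
python3 - <<'E'
from st import *
im=cv2.imread("pics/top0.png");cm=camera_model("top")
roi=im[205:285,235:390].astype(int)
hsv=cv2.cvtColor(im,cv2.COLOR_BGR2HSV)
d=(im[...,0].astype(int)-im[...,2])  # bluish
m=np.zeros(d.shape,np.uint8); m[210:280,240:385]=(d[210:280,240:385]>6)*255
m=cv2.morphologyEx(m,cv2.MORPH_CLOSE,np.ones((7,7)));m=cv2.morphologyEx(m,cv2.MORPH_OPEN,np.ones((9,9)))
cs=max(cv2.findContours(m,0,2)[0],key=cv2.contourArea); r=cv2.minAreaRect(cs); print(r,d[211,300],d[260,300])
c=np.array([ray(cm,*p,.012) for p in cv2.boxPoints(r)]); print(c.round(4),np.linalg.norm(np.roll(c,-1,0)-c,axis=1).round(3),c.mean(0).round(4))
C=(.543,-.0478);th=98.7
w=cv2.imread("pics/w1.png")
A=cv2.resize(im[205:285,235:390],None,fx=5,fy=5,interpolation=cv2.INTER_CUBIC)
B=cv2.resize(w[170:290,0:200],None,fx=3.9,fy=3.9,interpolation=cv2.INTER_CUBIC)
for I,k,o,s in((A,cm,(235,205),5),(B,W1,(0,170),3.9)):
    def P(p): return tuple(np.int32((proj(k,S2W(C,th,p))-o+.5)*s).tolist())
    pts=[P(p) for p in[(.045,.18,.012),(.045,-.18,.012),(-.045,-.18,.012),(-.045,.18,.012)]]
    cv2.polylines(I,[np.int32(pts)],True,(0,0,255),1)
    for y in(.085,.135): cv2.circle(I,P((0,y,.026)),3,(0,255,0),1)
cv2.imwrite("pics/AB.png",np.vstack([cv2.resize(A,(775,400))[:330],np.pad(B,((0,0),(0,775),(0,0)),)[:260,:775]])[:600])
E
```

```text
((310.2268371582031, 243.79122924804688), (27.165082931518555, 116.9522705078125), 80.03620147705078) -4 3
[[ 0.5519  0.1327  0.012 ]
 [ 0.6107 -0.2178  0.012 ]
 [ 0.528  -0.2297  0.012 ]
 [ 0.4704  0.1181  0.012 ]] [0.355 0.084 0.353 0.083] [ 0.5403 -0.0492  0.012 ]
```

View pics/AB.png

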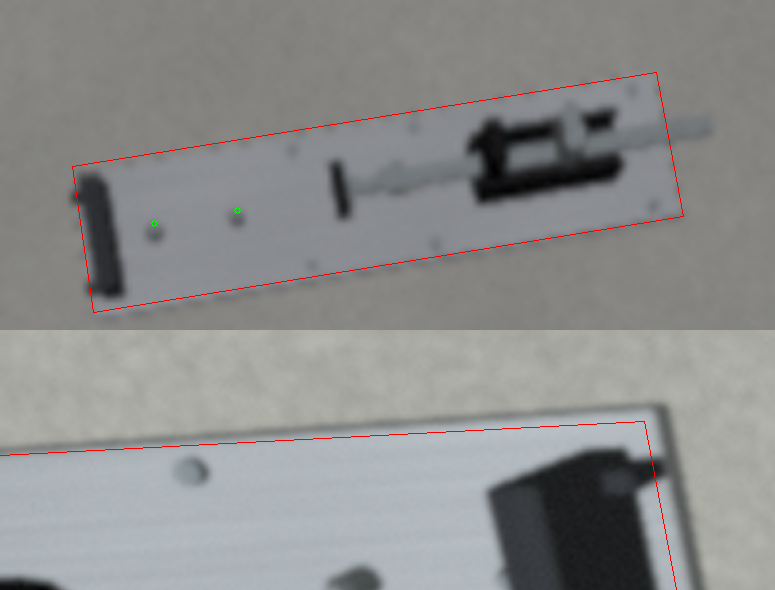

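The model needs about −3.6 mm in x, and the y and angle need refining. I'll fit the plate edges in both views numerically.

```bash
cat > fit.py <<'E'
from st import *
from scipy.optimize import least_squares
from scipy.ndimage import map_coordinates,gaussian_filter
T=cv2.imread("pics/top0.png").astype(float);W=cv2.imread("pics/w1.png").astype(float);cmT=camera_model("top")
L=lambda a,b,n:[np.array(a)+(np.array(b)-a)*t for t in np.linspace(.04,.96,n)]
a,b,c,d=(.045,.18,.012),(.045,-.18,.012),(-.045,-.18,.012),(-.045,.18,.012)
g=lambda I,ch:gaussian_filter(I[...,0]-.0*I[...,2] if ch else I.mean(2),.7)
jobs=[(T,cmT,a,b,30),(T,cmT,d,c,30),(T,cmT,b,c,10),(T,cmT,a,d,8),(W,W1,(-.045,.18,.012),(-.045,.06,.012),15),(W,W1,d,(-.005,.18,.012),8)]
def meas(C,th,R=5):
    out=[]
    for I,k,p,q,n in jobs:
        G=g(I,1)
        u=proj(k,S2W(C,th,q))-proj(k,S2W(C,th,p));nn=np.array([-u[1],u[0]])/np.linalg.norm(u)
        cen=proj(k,S2W(C,th,(0,(p[1]+q[1])/2 if abs(p[1]-q[1])>.01 else 0,.012)))
        for s in L(p,q,n):
            uv=proj(k,S2W(C,th,s));t=np.arange(-R,R+.1,.2)
            if (nn@(cen-uv))<0: N=-nn
            else: N=nn
            pr=map_coordinates(G,[uv[1]+t*N[1],uv[0]+t*N[0]],order=1);dg=np.gradient(pr)
            i=dg.argmax()
            out.append((k,s,uv+t[i]*N,N,I is W,dg[i]))
    return out
C=np.array([.541,-.048]);th=99.
for it in range(6):
    M=meas(C,th,5 if it<2 else 3)
    def f(x,sel): return [ (proj(k,S2W(x[:2],x[2]*100,s))-m)@N*(1 if w else 1.) for k,s,m,N,w,_ in M if sel(w)]
    r=least_squares(f,[*C,th/100],loss="soft_l1",f_scale=.3,args=(lambda w:1,))
    C=r.x[:2];th=r.x[2]*100
    print(C.round(4),round(th,2),np.abs(r.fun).mean().round(2))
for nm,sel in(("top",lambda w:not w),):
    r=least_squares(f,[*C,th/100],loss="soft_l1",f_scale=.3,args=(sel,));print(nm,r.x.round(4))
i=0
for j in jobs: 
    print([round(v,1) for v in r.fun[i:i+j[4]]] if j[0] is T else '' );i+=j[4]
print("seat",S2W(C,th,(0,.11,.012)))
E
python3 fit.py
```

```text
[ 0.5417 -0.0445] 99.27 0.93
[ 0.5415 -0.0441] 99.22 0.84
[ 0.5415 -0.0438] 99.26 0.53
[ 0.5415 -0.0439] 99.3 0.51
[ 0.5415 -0.0439] 99.29 0.51
[ 0.5415 -0.0439] 99.29 0.51
top [ 0.5413 -0.0448  0.9945]
[np.float64(2.7), np.float64(0.1), np.float64(-0.7), np.float64(-0.3), np.float64(-0.6), np.float64(-0.4), np.float64(-0.2), np.float64(-0.4), np.float64(-0.6), np.float64(-0.2), np.float64(-0.4), np.float64(-0.4), np.float64(-0.0), np.float64(-0.3), np.float64(-0.5), np.float64(-0.1), np.float64(-0.3), np.float64(0.1), np.float64(-0.5), np.float64(-0.1), np.float64(-0.3), np.float64(0.1), np.float64(-0.6), np.float64(-0.2), np.float64(-0.4), np.float64(-0.4), np.float64(0.0), np.float64(-0.4), np.float64(-0.0), np.float64(-0.0)]
[np.float64(-0.1), np.float64(-0.3), np.float64(-0.1), np.float64(-0.3), np.float64(-0.2), np.float64(-0.0), np.float64(-0.2), np.float64(-0.2), np.float64(-0.4), np.float64(-0.4), np.float64(-0.2), np.float64(-0.2), np.float64(0.0), np.float64(-0.3), np.float64(-0.3), np.float64(-0.3), np.float64(-0.3), np.float64(-0.1), np.float64(0.1), np.float64(-0.7), np.float64(-0.1), np.float64(-0.1), np.float64(-0.2), np.float64(-0.0), np.float64(-0.0), np.float64(-0.4), np.float64(-0.2), np.float64(0.0), np.float64(-0.4), np.float64(-0.2)]
[np.float64(0.6), np.float64(-0.1), np.float64(0.3), np.float64(0.3), np.float64(0.3), np.float64(0.1), np.float64(0.1), np.float64(0.5), np.float64(0.3), np.float64(0.7)]
[np.float64(3.2), np.float64(2.9), np.float64(2.9), np.float64(3.3), np.float64(2.7), np.float64(1.3), np.float64(3.3), np.float64(-1.5)]


seat [0.52378863 0.0646678  0.012     ]
```

```bash
python3 -m pendant '[{"jaw":1,"tx":-0.8,"ty":-3.5,"tz":0,"yaw":-1},{"jaw":1,"tx":-1.6,"ty":-7,"tz":0,"yaw":-2},{"jaw":1,"tx":-2.4,"ty":-10.3,"tz":0,"yaw":-2.9},{"jaw":1,"tx":-2.6,"ty":-11,"tz":0,"yaw":-2.9},{"jaw":1,"tx":-2.6,"ty":-11,"tz":0,"yaw":-2.9}]'
python3 - <<'E'
from st import *
s=observe();print(s["eef_pos"],s["tool_rot"],s["finger_gap"])
cm,im=snap("wrist","w2");np.save("w2.npy",[cm],allow_pickle=True)
C=(.5414,-.0442);th=99.3
x0=0;y0=100;S=2.4
I=cv2.resize(im[100:340,0:330,::-1],None,fx=S,fy=S,interpolation=cv2.INTER_CUBIC)
def P(p): return tuple(np.int32((proj(cm,S2W(C,th,p))-[x0,y0]+.5)*S).tolist())
cv2.polylines(I,[np.int32([P(p) for p in[(.045,.18,.012),(.045,-.18,.012),(-.045,-.18,.012),(-.045,.18,.012)]])],True,(0,0,255),1)
for y in(.085,.135):
    for z,r,cl in((.012,.005,(0,255,0)),(.026,.003,(0,0,255))):
        cv2.polylines(I,[np.int32([P((r*np.cos(t),y+r*np.sin(t),z)) for t in np.linspace(0,6.28,20)])],True,cl,1)
# box bottom and grip
cv2.imwrite("pics/w2c.png",I)
E
```

```text
clock: 5.58
eef_pos: [0.5116, 0.1948, 0.1968]
tool_rot: [-0.001, -0.08, 0.997, 0.0]
force: [-0.7, 0.3, -3.6]
finger_gap: 0.0159
grasp_force: 30.0
[0.5115969  0.1947642  0.19683921] [-6.44102251e-04 -8.03170081e-02  9.96769162e-01  2.23454492e-05] 0.015882852013854136
```

View pics/w2c.png

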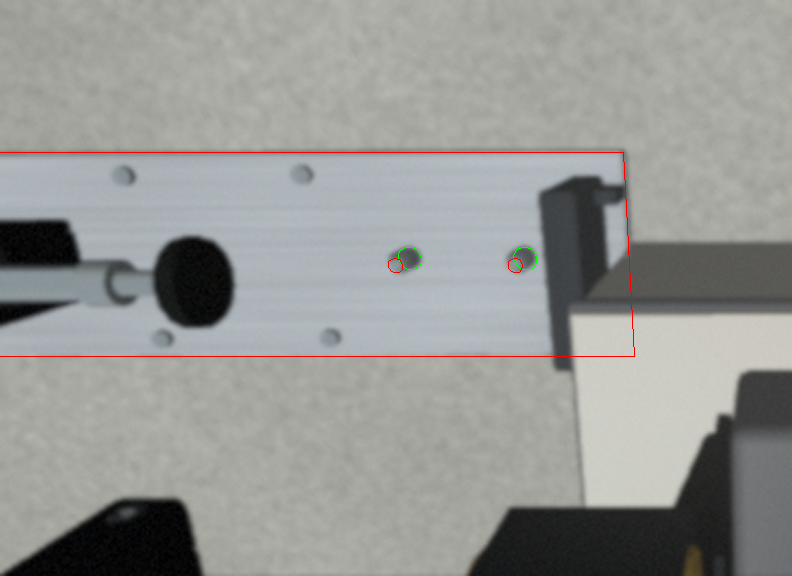

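Wrist view: the fitted plate outline and peg circles lie on the picture, with pegs at crop (408,258) and (523,258). The held box's lid corner is at crop (570,312). Now I'll check the box's offset in the hand.

Run:
```python
from st import *
cm=np.load("w2.npy",allow_pickle=True)[0];s=observe();r=rot(s["tool_rot"]);p=s["eef_pos"]
dz=p[2]-.0974
for u,v in((570,312),(570,304)):
    q=ray(cm,(u+.5)/2.4-.5,(v+.5)/2.4-.5+100,.085+dz); print("lid corner in tool (mm)",(r.inv().apply(q-p)*1000).round(1))
seat=S2W((.5414,-.0442),99.3,(0,.11,.012));print(seat)
off=np.array([.0018,0,0]);d=seat-off-p;d[2]=.1094-p[2];print((r.inv().apply(d)*100).round(2))
```

```text
lid corner in tool (mm) [ 33.8 -43.9  12.4]
lid corner in tool (mm) [ 35.6 -43.8  12.4]
[0.52362358 0.06435413 0.012     ]
[  1.07 -13.09   8.76]
```

```bash
python3 -m pendant '[{"jaw":1,"tx":0.3,"ty":-4,"tz":0,"yaw":0},{"jaw":1,"tx":0.6,"ty":-8,"tz":0,"yaw":0},{"jaw":1,"tx":0.9,"ty":-11.5,"tz":0,"yaw":0},{"jaw":1,"tx":1.0,"ty":-13.1,"tz":0,"yaw":0},{"jaw":1,"tx":1.0,"ty":-13.1,"tz":4,"yaw":0}]';python3 -m pendant '[{"jaw":1,"tx":0,"ty":0,"tz":1.5,"yaw":0},{"jaw":1,"tx":0,"ty":0,"tz":2.5,"yaw":0},{"jaw":1,"tx":0,"ty":0,"tz":2.9,"yaw":0},{"jaw":1,"tx":0,"ty":0,"tz":2.9,"yaw":0}]'
python3 - <<'E'
from st import *
s=observe();seat=S2W((.5414,-.0442),99.3,(0,.11,.012));r=rot(s["tool_rot"])
print((r.inv().apply(seat-[.0012,0,0]-s["eef_pos"])*1000).round(1), s["eef_pos"])
E
```

```text
clock: 6.25
eef_pos: [0.5246, 0.064, 0.1591]
tool_rot: [0.003, -0.081, 0.997, -0.0]
force: [1.4, 0.8, -5.3]
finger_gap: 0.0158
grasp_force: 30.0
clock: 6.75
eef_pos: [0.5233, 0.0643, 0.129]
tool_rot: [0.0, -0.081, 0.997, 0.0]
force: [-0.5, 0.0, -2.8]
finger_gap: 0.0159
grasp_force: 30.0
[  0.9   0.2 117. ] [0.52326225 0.06427943 0.12895092]
```

```bash
python3 -m pendant '[{"jaw":1,"tx":0.05,"ty":0,"tz":0.5,"yaw":0},{"jaw":1,"tx":0.05,"ty":0,"tz":1.0,"yaw":0},{"jaw":1,"tx":0.05,"ty":0,"tz":1.5,"yaw":0},{"jaw":1,"tx":0.05,"ty":0,"tz":1.9,"yaw":0},{"jaw":1,"tx":0.05,"ty":0,"tz":1.9,"yaw":0}]'
```

```text
clock: 7.38
eef_pos: [0.5226, 0.0639, 0.1095]
tool_rot: [-0.0, -0.081, 0.997, 0.0]
force: [-0.5, 1.2, -3.4]
finger_gap: 0.016
grasp_force: 30.0
```

```bash
python3 -m pendant '[{"jaw":1,"tx":0,"ty":0,"tz":0.1,"yaw":0},{"jaw":1,"tx":0,"ty":0,"tz":0.15,"yaw":0},{"jaw":1,"tx":0,"ty":0,"tz":0.15,"yaw":0}]'
```

```text
clock: 7.75
eef_pos: [0.5227, 0.0639, 0.1092]
tool_rot: [0.0, -0.081, 0.997, -0.0]
force: [-4.3, -0.3, 11.1]
finger_gap: 0.0161
grasp_force: 30.0
```

```bash
python3 -m pendant '[{"jaw":0,"tx":0,"ty":0,"tz":-0.1,"yaw":0},{"jaw":-1,"tx":0,"ty":0,"tz":-0.1,"yaw":0},{"jaw":-1,"tx":0,"ty":0,"tz":-0.1,"yaw":0},{"jaw":-1,"tx":0,"ty":0,"tz":-0.1,"yaw":0},{"jaw":-1,"tx":0,"ty":0,"tz":-0.1,"yaw":0}]';python3 -m pendant '[{"jaw":-1,"tx":0,"ty":0,"tz":0,"yaw":0},{"jaw":-1,"tx":0,"ty":0,"tz":-2,"yaw":0},{"jaw":-1,"tx":0,"ty":0,"tz":-5,"yaw":0},{"jaw":-1,"tx":0,"ty":0,"tz":-7.5,"yaw":0},{"jaw":-1,"tx":0,"ty":0,"tz":-7.5,"yaw":0}]'
python3 - <<'E'
from st import *
s=observe();print(s["eef_pos"])
cm,im=snap("wrist","w3");np.save("w3.npy",[cm],allow_pickle=True)
spots("wrist",cm,["trigger_back","post","pad","box_handle"])
ct,it=snap("scene","s3");spots("scene",ct,["trigger_back","trigger","post","pad"])
S2=lambda y,z:S2W((.5414,-.0442),99.3,(0,y,z))
B=cv2.resize(it[200:330,220:400,::-1],None,fx=3,fy=3,interpolation=cv2.INTER_CUBIC)
A=im[...,::-1][0:390,:400]
o=np.zeros((390,400+540,3),np.uint8);o[:,:400]=A;o[:,400:]=B
cv2.imwrite("pics/s3c.png",cv2.resize(o,(800,332)))
E
```

```text
clock: 8.38
eef_pos: [0.5226, 0.0639, 0.109]
tool_rot: [-0.0, -0.081, 0.997, 0.0]
force: [0.7, -0.2, 0.0]
finger_gap: 0.0605
grasp_force: 0.0
clock: 9.0
eef_pos: [0.5232, 0.0639, 0.1855]
tool_rot: [0.002, -0.081, 0.997, -0.0]
force: [-0.4, 0.3, -0.3]
finger_gap: 0.0951
grasp_force: 0.0
[0.52321251 0.06394643 0.18550415]
wrist trigger_back 0.61 [ 0.551  -0.1465  0.1155] [ 24. 243.]
wrist trigger_back 0.28 [ 0.5404 -0.1066  0.0082] [152. 206.]
wrist post 0.84 [ 0.5426 -0.1001  0.013 ] [156. 211.]
wrist pad 0.57 [ 0.5367 -0.0252  0.0601] [217. 230.]
wrist pad 0.33 [0.5143 0.0639 0.0972] [321. 233.]
wrist box_handle 0.93 [0.3644 0.2064 0.0837] [558.  56.]
wrist box_handle 0.63 [0.5174 0.063  0.0988] [320. 238.]
scene trigger_back 0.77 [ 0.5626 -0.152   0.1036] [272. 234.]
scene post 0.73 [ 0.5682 -0.092   0.0063] [292. 273.]
scene post 0.55 [ 0.5535 -0.0861  0.0563] [297. 256.]
```

View pics/s3c.png

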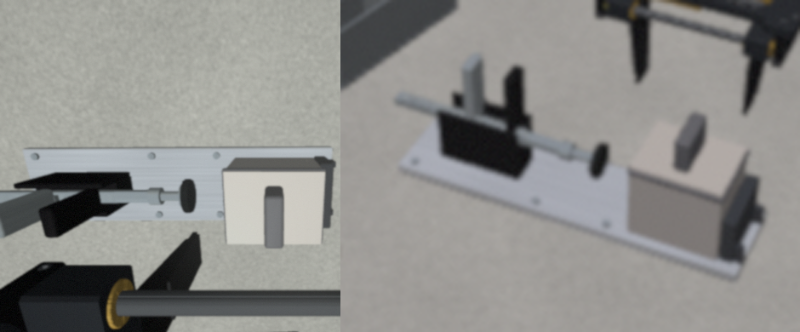

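The box stands on the pegs against the stand, with the end stop just beyond it. The trigger (light) and the fixed grip (black) are at about (24,243) and (55,275) in the wrist picture. Next I hover over the pair.

```bash
python3 -m pendant '[{"jaw":-1,"tx":0,"ty":-5,"tz":0,"yaw":0},{"jaw":-1,"tx":0,"ty":-10,"tz":0,"yaw":0},{"jaw":-1,"tx":0,"ty":-15,"tz":0,"yaw":0},{"jaw":-1,"tx":0,"ty":-20,"tz":0,"yaw":0},{"jaw":-1,"tx":0,"ty":-20,"tz":0,"yaw":0}]'
python3 - <<'E'
from st import *
s=observe();print(s["eef_pos"],s["tool_rot"])
cm,im=snap("wrist","w4");np.save("w4.npy",[cm],allow_pickle=True)
C=(.5414,-.0442);th=99.3
x0,y0,S=220,170,3.5
I=cv2.resize(im[170:330,220:440,::-1],None,fx=S,fy=S,interpolation=cv2.INTER_CUBIC)
def P(p): return tuple(np.int32((proj(cm,S2W(C,th,p))-[x0,y0]+.5)*S).tolist())
for y0_,cl in((-.062,(0,0,255)),(-.074,(0,0,255)),(-.106,(0,255,0)),(-.118,(0,255,0))):
    cv2.line(I,P((-.013,y0_,.135)),P((.013,y0_,.135)),cl,1)
    print(y0_,P((0,y0_,.135)))
cv2.imwrite("pics/w4c.png",I)
E
```

```text
clock: 10.12
eef_pos: [0.5551, -0.1363, 0.1837]
tool_rot: [0.0, -0.079, 0.997, -0.0]
force: [-0.3, 0.7, -0.3]
finger_gap: 0.0952
grasp_force: 0.0
[ 0.55507489 -0.13630823  0.18367885] [ 1.51303996e-05 -7.91415452e-02  9.96863386e-01 -6.62478760e-05]
-0.062 (513, 335)
-0.074 (450, 336)
-0.106 (281, 336)
-0.118 (218, 336)
```

View pics/w4c.png

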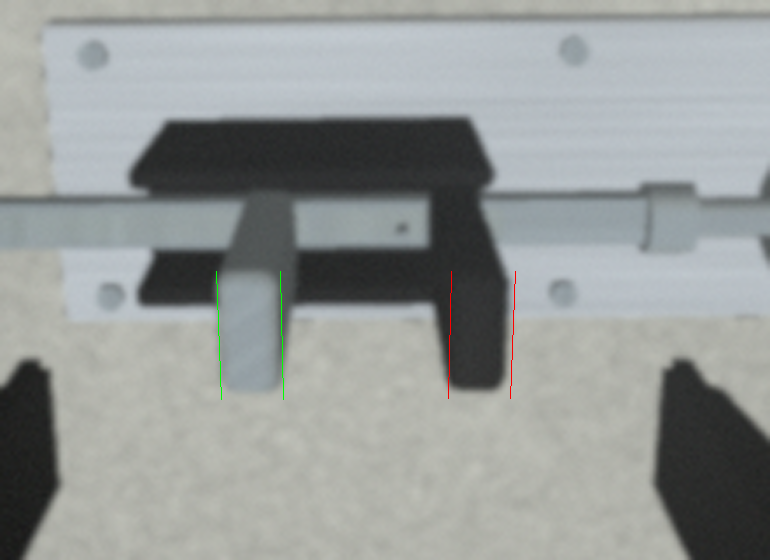

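The trigger back face is at stand y ≈ −118 mm and the grip front at ≈ −63 mm (crop columns 218 and 508), and the pair is centred in x. I descend with the fingers straddling it, rear finger 22 mm behind the trigger.

```bash
python3 -m pendant '[{"jaw":-1,"tx":0,"ty":0,"tz":4,"yaw":0},{"jaw":-1,"tx":0,"ty":0,"tz":8.2,"yaw":0},{"jaw":-1,"tx":0,"ty":0.8,"tz":8.2,"yaw":0},{"jaw":-1,"tx":0,"ty":1.7,"tz":8.2,"yaw":0},{"jaw":-1,"tx":0,"ty":1.7,"tz":8.2,"yaw":0}]'
python3 -m pendant '[{"jaw":-1,"tx":0,"ty":0.3,"tz":0,"yaw":0},{"jaw":-1,"tx":0,"ty":0.6,"tz":0,"yaw":0},{"jaw":-1,"tx":0,"ty":0.9,"tz":0,"yaw":0},{"jaw":-1,"tx":0,"ty":0.9,"tz":0,"yaw":0}]'
```

```text
clock: 10.8
eef_pos: [0.5526, -0.1159, 0.1037]
tool_rot: [0.001, -0.082, 0.997, -0.0]
force: [0.2, 0.0, 0.9]
finger_gap: 0.095
grasp_force: 0.0
clock: 11.3
eef_pos: [0.5515, -0.1087, 0.1036]
tool_rot: [0.001, -0.081, 0.997, -0.001]
force: [-0.1, -6.6, 3.8]
finger_gap: 0.0949
grasp_force: 3.2
```

```bash
cat > q.py <<'E'
from st import *
s=observe();a=np.radians(99.3);Y=np.array([np.cos(a),np.sin(a)])
F=[]
for i in range(1):F.append(s["force"][:2]@Y)
print("tcp stand y mm",round(((s["eef_pos"][:2]-[.5414,-.0442])@Y)*1000,1),"F",np.round(F,1))
E
python3 -m pendant '[{"jaw":-1,"tx":0,"ty":0.5,"tz":0,"yaw":0},{"jaw":-1,"tx":0,"ty":1.0,"tz":0,"yaw":0},{"jaw":-1,"tx":0,"ty":1.4,"tz":0,"yaw":0},{"jaw":-1,"tx":0,"ty":1.6,"tz":0,"yaw":0},{"jaw":-1,"tx":0,"ty":1.6,"tz":0,"yaw":0}]'
python3 q.py
python3 - <<'E'
from h import *
cm,im=snap("wrist","w5");np.save("w5.npy",[cm],allow_pickle=True)
cv2.imwrite("pics/w5c.png",cv2.resize(im[150:330,220:540,::-1],None,fx=2.5,fy=2.5,interpolation=cv2.INTER_CUBIC))
E
```

```text
clock: 11.92
eef_pos: [0.5491, -0.0938, 0.1036]
tool_rot: [0.002, -0.081, 0.997, -0.002]
force: [-0.3, -13.9, 3.8]
finger_gap: 0.0953
grasp_force: 6.7
tcp stand y mm -50.2 F [-13.7]
```

View pics/w5c.png

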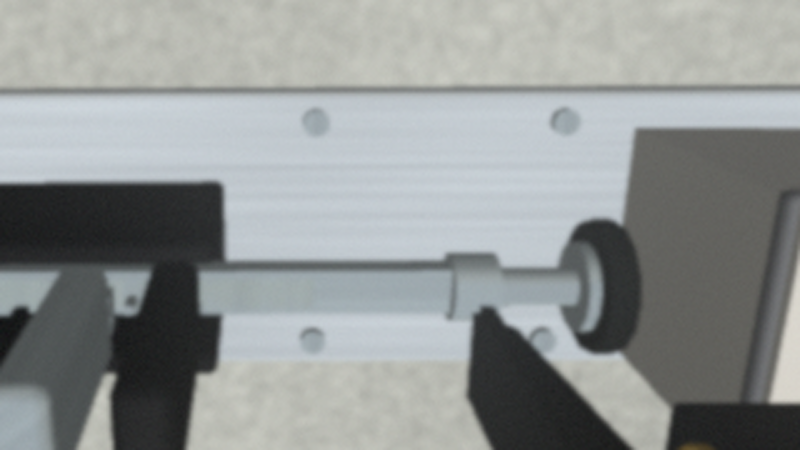

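The wrist view shows the trigger squeezed, with the collar at crop x 450–500, the stem running to 580, and the pad front at about 640, close to the box. I'll work out the rod advance from the collar.

```bash
cat > m.py <<'E'
from st import *
a=np.radians(99.3);Y=np.array([np.cos(a),np.sin(a)])
def sy(cm,u,v,z): return round(((ray(cm,u,v,z)[:2]-[.5414,-.0442])@Y)*1000,1)
E
python3 - <<'E'
from m import *
c4=np.load("w4.npy",allow_pickle=True)[0];c5=np.load("w5.npy",allow_pickle=True)[0];c2=np.load("w2.npy",allow_pickle=True)[0]
z=.062
for n,c,us,o,S,v in(("w4",c4,(643,697),(220,170),3.5,217),("w5",c5,(449,500),(220,150),2.5,285),("w2",c2,(110,138),(0,100),2.4,283)):
    print(n,[sy(c,(u+.5)/S-.5+o[0],(v+.5)/S-.5+o[1],z) for u in us])
# pad stem/flange
print("w5 stem end",sy(c5,(577)/2.5+220,287/2.5+150,.056),"pad front",sy(c5,636/2.5+220,287/2.5+150,.056))
print("box near face top edge",sy(c5,635/2.5+220,128/2.5+150,.085+.012))
E
```

```text
w4 [np.float64(-20.4), np.float64(-7.0)]
w5 [np.float64(1.0), np.float64(14.0)]
w2 [np.float64(-5.6), np.float64(4.9)]
w5 stem end 36.5 pad front 52.1
box near face top edge 27.4
```

```bash
python3 -m pendant '[{"jaw":-1,"tx":0,"ty":-0.8,"tz":0,"yaw":0},{"jaw":-1,"tx":0,"ty":-1.6,"tz":0,"yaw":0},{"jaw":-1,"tx":0,"ty":-2.3,"tz":0,"yaw":0},{"jaw":-1,"tx":0,"ty":-2.3,"tz":0,"yaw":0}]';python3 q.py
python3 -m pendant '[{"jaw":-1,"tx":0,"ty":0.3,"tz":0,"yaw":0},{"jaw":-1,"tx":0,"ty":0.6,"tz":0,"yaw":0},{"jaw":-1,"tx":0,"ty":0.9,"tz":0,"yaw":0},{"jaw":-1,"tx":0,"ty":1.2,"tz":0,"yaw":0},{"jaw":-1,"tx":0,"ty":1.2,"tz":0,"yaw":0}]';python3 q.py
python3 - <<'E'
from h import *
cm,im=snap("wrist","w6");np.save("w6.npy",[cm],allow_pickle=True)
E
```

```text
clock: 12.48
eef_pos: [0.552, -0.1153, 0.1022]
tool_rot: [0.0, -0.081, 0.997, -0.0]
force: [0.5, -3.3, 2.6]
finger_gap: 0.0955
grasp_force: 1.7
tcp stand y mm -71.9 F [-3.3]
clock: 13.1
eef_pos: [0.5499, -0.1029, 0.1022]
tool_rot: [0.0, -0.081, 0.997, -0.0]
force: [-0.0, -6.1, 1.6]
finger_gap: 0.0953
grasp_force: 3.4
tcp stand y mm -59.3 F [-6.1]
```

```bash
cat > col.py <<'E'
from m import *
import sys
ys=np.arange(-40,80,.25)/1000;xs=np.arange(-11,2,.25)/1000
def strip(n):
    cm=np.load(n+".npy",allow_pickle=True)[0];im=cv2.imread(f"pics/{n}.png")
    uv=np.array([[proj(cm,S2W((.5414,-.0442),99.3,(x,y,.063))) for y in ys] for x in xs],np.float32)
    return cv2.cvtColor(cv2.remap(im,uv[...,0],uv[...,1],1),cv2.COLOR_BGR2GRAY)
t=strip("w4");i0=np.searchsorted(ys,-.0255);T=t[:,i0:i0+96]
for n in sys.argv[1:]:
    s=strip(n);r=cv2.matchTemplate(s,T,cv2.TM_CCOEFF_NORMED)[0];k=r.argmax()
    p=s[15:35].mean(0) # brightness along rod
    print(n,"rod advance vs start mm",(k-i0)*.25,"score",r[k].round(2), "prof",[int(v) for v in p[::8]])
E
python3 col.py w4 w5 w6
```

```text
w4 rod advance vs start mm 0.0 score 1.0 prof [152, 151, 152, 152, 152, 152, 151, 151, 151, 151, 136, 143, 151, 151, 150, 151, 149, 141, 140, 138, 138, 137, 138, 138, 134, 133, 123, 103, 141, 116, 56, 55, 56, 60, 131, 185, 186, 186, 186, 186, 182, 128, 96, 96, 95, 96, 95, 96, 95, 95, 95, 95, 95, 95, 96, 95, 95, 96, 96, 94]
w5 rod advance vs start mm 21.25 score 0.83 prof [163, 163, 163, 162, 163, 163, 163, 163, 163, 163, 163, 163, 163, 163, 163, 163, 163, 163, 163, 163, 162, 133, 160, 160, 160, 160, 160, 153, 145, 146, 146, 146, 145, 145, 146, 145, 144, 111, 115, 153, 78, 48, 50, 50, 50, 87, 98, 97, 97, 97, 97, 96, 96, 97, 97, 96, 97, 97, 97, 97]
w6 rod advance vs start mm 26.0 score 0.73 prof [162, 162, 162, 162, 162, 160, 161, 161, 161, 161, 162, 162, 162, 162, 161, 162, 162, 161, 161, 161, 161, 161, 161, 136, 150, 158, 158, 157, 158, 156, 145, 144, 144, 144, 144, 144, 144, 143, 143, 130, 91, 140, 134, 49, 47, 49, 49, 53, 91, 96, 95, 96, 95, 96, 96, 96, 96, 95, 95, 95]
```

```bash
python3 -m pendant '[{"jaw":-1,"tx":0,"ty":0.3,"tz":0,"yaw":0},{"jaw":-1,"tx":0,"ty":0.6,"tz":0,"yaw":0},{"jaw":-1,"tx":0,"ty":0.8,"tz":0,"yaw":0},{"jaw":-1,"tx":0,"ty":0.8,"tz":0,"yaw":0},{"jaw":-1,"tx":0,"ty":0.8,"tz":0,"yaw":0}]';python3 q.py
python3 - <<'E'
from h import *
cm,im=snap("wrist","w7");np.save("w7.npy",[cm],allow_pickle=True)
E
python3 col.py w7
```

```text
clock: 13.78
eef_pos: [0.5486, -0.0951, 0.1022]
tool_rot: [0.0, -0.081, 0.997, -0.0]
force: [0.4, -7.4, 1.6]
finger_gap: 0.0951
grasp_force: 3.7
tcp stand y mm -51.4 F [-7.4]
w7 rod advance vs start mm 33.75 score 0.72 prof [159, 161, 163, 164, 164, 164, 163, 163, 164, 162, 163, 163, 163, 164, 164, 163, 164, 163, 163, 163, 162, 163, 163, 162, 162, 162, 162, 132, 154, 159, 158, 158, 159, 156, 146, 145, 145, 145, 145, 145, 145, 145, 145, 127, 93, 145, 128, 46, 48, 49, 50, 56, 93, 97, 96, 96, 96, 97, 96, 97]
```

```bash
python3 -m pendant '[{"jaw":-1,"tx":0,"ty":0.1,"tz":0,"yaw":0},{"jaw":-1,"tx":0,"ty":-0.7,"tz":0,"yaw":0},{"jaw":-1,"tx":0,"ty":-1.5,"tz":0,"yaw":0},{"jaw":-1,"tx":0,"ty":-2.4,"tz":0,"yaw":0},{"jaw":-1,"tx":0,"ty":-2.4,"tz":0,"yaw":0}]';python3 q.py
python3 -m pendant '[{"jaw":-1,"tx":0,"ty":0.4,"tz":0,"yaw":0},{"jaw":-1,"tx":0,"ty":0.8,"tz":0,"yaw":0},{"jaw":-1,"tx":0,"ty":1.2,"tz":0,"yaw":0},{"jaw":-1,"tx":0,"ty":1.5,"tz":0,"yaw":0},{"jaw":-1,"tx":0,"ty":1.5,"tz":0,"yaw":0}]';python3 q.py
python3 - <<'E'
from h import *
cm,im=snap("wrist","w8");np.save("w8.npy",[cm],allow_pickle=True)
E
python3 col.py w8
```

```text
clock: 14.45
eef_pos: [0.5523, -0.1191, 0.1019]
tool_rot: [-0.0, -0.08, 0.997, 0.0]
force: [-0.8, -0.2, -0.5]
finger_gap: 0.0949
grasp_force: 0.0
tcp stand y mm -75.7 F [-0.1]
clock: 15.08
eef_pos: [0.5497, -0.1038, 0.1019]
tool_rot: [-0.0, -0.081, 0.997, -0.0]
force: [-0.7, -6.0, -2.5]
finger_gap: 0.0951
grasp_force: 3.2
tcp stand y mm -60.2 F [-5.8]
w8 rod advance vs start mm 38.75 score 0.75 prof [161, 162, 160, 160, 161, 163, 164, 164, 163, 162, 163, 162, 161, 162, 162, 162, 162, 162, 162, 161, 161, 161, 161, 161, 161, 161, 161, 160, 160, 154, 121, 156, 157, 157, 157, 157, 151, 143, 143, 144, 144, 143, 143, 143, 143, 140, 99, 98, 148, 102, 41, 46, 47, 47, 56, 93, 96, 95, 95, 95]
```

```bash
python3 -m pendant '[{"jaw":-1,"tx":0,"ty":0.3,"tz":0,"yaw":0},{"jaw":-1,"tx":0,"ty":0.5,"tz":0,"yaw":0},{"jaw":-1,"tx":0,"ty":0.5,"tz":0,"yaw":0}]';python3 q.py
python3 -m pendant '[{"jaw":-1,"tx":0,"ty":0.2,"tz":0,"yaw":0},{"jaw":-1,"tx":0,"ty":0.4,"tz":0,"yaw":0},{"jaw":-1,"tx":0,"ty":0.4,"tz":0,"yaw":0}]';python3 q.py
python3 - <<'E'
from h import *
cm,im=snap("wrist","w9");np.save("w9.npy",[cm],allow_pickle=True)
E
python3 col.py w9
```

```text
clock: 15.5
eef_pos: [0.549, -0.0992, 0.1019]
tool_rot: [-0.0, -0.081, 0.997, -0.0]
force: [-0.9, -9.6, -3.3]
finger_gap: 0.0953
grasp_force: 4.5
tcp stand y mm -55.5 F [-9.4]
clock: 15.88
eef_pos: [0.5484, -0.0957, 0.1019]
tool_rot: [-0.0, -0.081, 0.997, -0.001]
force: [-0.5, -13.3, -3.8]
finger_gap: 0.0951
grasp_force: 6.0
tcp stand y mm -51.9 F [-13.1]
w9 rod advance vs start mm 45.25 score 0.63 prof [164, 162, 162, 163, 163, 164, 161, 162, 163, 165, 166, 165, 164, 164, 165, 163, 163, 163, 164, 163, 163, 163, 163, 163, 163, 162, 163, 162, 162, 162, 162, 162, 159, 152, 130, 158, 158, 158, 158, 158, 149, 145, 145, 144, 144, 144, 144, 117, 92, 143, 128, 44, 46, 47, 48, 53, 93, 96, 96, 95]
```

```bash
python3 -m pendant '[{"jaw":-1,"tx":0,"ty":0.1,"tz":0,"yaw":0},{"jaw":-1,"tx":0,"ty":0.2,"tz":0,"yaw":0},{"jaw":-1,"tx":0,"ty":0.2,"tz":0,"yaw":0},{"jaw":-1,"tx":0,"ty":0.2,"tz":0,"yaw":0}]';python3 q.py
python3 - <<'E'
from h import *
cm,im=snap("wrist","w10");np.save("w10.npy",[cm],allow_pickle=True)
E
python3 col.py w10
```

```text
clock: 16.42
eef_pos: [0.5481, -0.0941, 0.1019]
tool_rot: [-0.0, -0.081, 0.997, -0.001]
force: [-2.2, -14.8, -4.4]
finger_gap: 0.0951
grasp_force: 7.2
tcp stand y mm -50.3 F [-14.2]
w10 rod advance vs start mm 45.5 score 0.55 prof [163, 163, 163, 163, 163, 164, 163, 161, 162, 164, 166, 166, 166, 165, 165, 166, 164, 163, 164, 164, 164, 164, 164, 163, 163, 163, 162, 163, 162, 162, 162, 162, 160, 159, 138, 147, 158, 158, 158, 158, 157, 146, 144, 144, 145, 144, 143, 118, 92, 145, 123, 43, 46, 48, 48, 54, 92, 96, 97, 97]
```

```bash
cat >> col.py <<'E'
print("--")
for n in sys.argv[1:]:
    p=strip(n)[15:35].astype(float).mean(0);g=np.gradient(cv2.GaussianBlur(p[None],(0,0),2)[0])
    k=np.where(p<70)[0]; k=k[ys[k]*1000>20][0]            # rubber start
    e=k-40+g[k-40:k-8].argmin()                              # stem end
    seg=g[e-60:e-10];c=e-60+seg.argmin()
    print(n,"collar front",ys[c]*1000,"stem end",ys[e]*1000,"len",(e-c)*.25,"rubber",ys[k]*1000,"c->rubber",(k-c)*.25)
E
python3 col.py w5 w6 w7 w8 w9 w10 | sed -n '/--/,$p'
```

```text
--
w5 collar front 31.0 stem end 33.75 len 2.75 rubber 40.25 c->rubber 9.25
w6 collar front 32.5 stem end 38.5 len 6.0 rubber 45.5 c->rubber 13.0
w7 collar front 43.75 stem end 46.5 len 2.75 rubber 53.25 c->rubber 9.5
w8 collar front 48.75 stem end 51.5 len 2.75 rubber 58.75 c->rubber 10.0
w9 collar front 39.75 stem end 54.0 len 14.25 rubber 61.25 c->rubber 21.5
w10 collar front 41.25 stem end 54.0 len 12.75 rubber 61.25 c->rubber 20.0
```

```bash
python3 -m pendant '[{"jaw":-1,"tx":0,"ty":0.1,"tz":0,"yaw":0},{"jaw":-1,"tx":0,"ty":0.15,"tz":0,"yaw":0},{"jaw":-1,"tx":0,"ty":0.15,"tz":0,"yaw":0},{"jaw":-1,"tx":0,"ty":0.15,"tz":0,"yaw":0}]';python3 q.py
python3 - <<'E'
from h import *
cm,im=snap("wrist","w11");np.save("w11.npy",[cm],allow_pickle=True)
E
python3 col.py w11| sed -n '/--/,$p'
```

```text
clock: 16.98
eef_pos: [0.5481, -0.0938, 0.1019]
tool_rot: [0.0, -0.081, 0.997, -0.002]
force: [-1.0, -24.5, -7.2]
finger_gap: 0.0954
grasp_force: 12.0
tcp stand y mm -50.1 F [-24.]
--
w11 collar front 41.25 stem end 54.0 len 12.75 rubber 61.25 c->rubber 20.0
```

At the stop the squeeze is about 6.5–7 mm. One more monitored pull will bring it to 8.

```bash
python3 -m pendant '[{"jaw":-1,"tx":0,"ty":-0.7,"tz":0,"yaw":0},{"jaw":-1,"tx":0,"ty":-1.4,"tz":0,"yaw":0},{"jaw":-1,"tx":0,"ty":-2.1,"tz":0,"yaw":0},{"jaw":-1,"tx":0,"ty":-2.8,"tz":0,"yaw":0},{"jaw":-1,"tx":0,"ty":-2.8,"tz":0,"yaw":0}]';python3 q.py
python3 - <<'E'
from h import *
cm,im=snap("wrist","w12");np.save("w12.npy",[cm],allow_pickle=True)
E
python3 col.py w12
python3 -m pendant '[{"jaw":-1,"tx":0,"ty":0.4,"tz":0,"yaw":0},{"jaw":-1,"tx":0,"ty":0.8,"tz":0,"yaw":0},{"jaw":-1,"tx":0,"ty":1.1,"tz":0,"yaw":0},{"jaw":-1,"tx":0,"ty":1.1,"tz":0,"yaw":0}]';python3 q.py
```

```text
clock: 17.65
eef_pos: [0.5526, -0.1193, 0.1022]
tool_rot: [0.0, -0.081, 0.997, 0.0]
force: [0.6, 0.8, 0.1]
finger_gap: 0.0949
grasp_force: 0.0
tcp stand y mm -76.0 F [0.7]
w12 rod advance vs start mm 40.25 score 0.41 prof [157, 157, 158, 159, 158, 157, 158, 158, 161, 161, 160, 160, 159, 160, 160, 160, 160, 160, 160, 159, 160, 159, 159, 159, 159, 159, 159, 158, 159, 159, 158, 158, 135, 125, 155, 155, 155, 154, 153, 145, 141, 141, 141, 141, 140, 141, 138, 101, 87, 130, 134, 47, 39, 44, 44, 44, 73, 93, 93, 93]
--
w12 collar front 38.5 stem end 53.5 len 15.0 rubber 61.5 c->rubber 23.0
clock: 18.2
eef_pos: [0.5508, -0.1089, 0.1021]
tool_rot: [0.0, -0.081, 0.997, -0.001]
force: [-0.3, -10.2, -2.4]
finger_gap: 0.0949
grasp_force: 5.2
tcp stand y mm -65.4 F [-10.]
```

```bash
python3 -m pendant '[{"jaw":-1,"tx":0,"ty":0.2,"tz":0,"yaw":0},{"jaw":-1,"tx":0,"ty":0.3,"tz":0,"yaw":0},{"jaw":-1,"tx":0,"ty":0.3,"tz":0,"yaw":0},{"jaw":-1,"tx":0,"ty":0.3,"tz":0,"yaw":0}]';python3 q.py
python3 - <<'E'
from h import *
cm,im=snap("wrist","w13");np.save("w13.npy",[cm],allow_pickle=True)
E
python3 col.py w13| sed -n '/--/,$p'
```

```text
clock: 18.7
eef_pos: [0.5505, -0.1066, 0.1021]
tool_rot: [0.0, -0.081, 0.997, -0.001]
force: [-0.0, -15.2, -3.8]
finger_gap: 0.0951
grasp_force: 7.2
tcp stand y mm -63.0 F [-15.]
--
w13 collar front 42.5 stem end 53.75 len 11.25 rubber 61.25 c->rubber 18.75
```

Vision gives 7.7 mm and force about 8.5 mm, so the squeeze is about 8 mm. I'll hold, do a final check and hand in.

```bash
python3 -m pendant '[{"jaw":-1,"tx":0,"ty":0,"tz":0,"yaw":0},{"jaw":-1,"tx":0,"ty":0,"tz":0,"yaw":0},{"jaw":-1,"tx":0,"ty":0,"tz":0,"yaw":0},{"jaw":-1,"tx":0,"ty":0,"tz":0,"yaw":0}]';python3 q.py
python3 - <<'E'
from h import *
cm,im=snap("wrist","w14");np.save("w14.npy",[cm],allow_pickle=True)
c2,i2=snap("scene","s14")
o=np.vstack([cv2.resize(im[150:330,220:540,::-1],(530,298)),cv2.resize(i2[180:330,200:467,::-1],(530,298))]);cv2.imwrite("pics/final.png",o)
E
python3 col.py w14| sed -n '/--/,$p'
```

```text
clock: 19.25
eef_pos: [0.5505, -0.1066, 0.1021]
tool_rot: [0.0, -0.081, 0.997, -0.001]
force: [0.1, -14.7, -4.0]
finger_gap: 0.0946
grasp_force: 7.2
tcp stand y mm -63.1 F [-14.6]
--
w14 collar front 42.5 stem end 54.0 len 11.5 rubber 61.25 c->rubber 18.75
```

View pics/final.png

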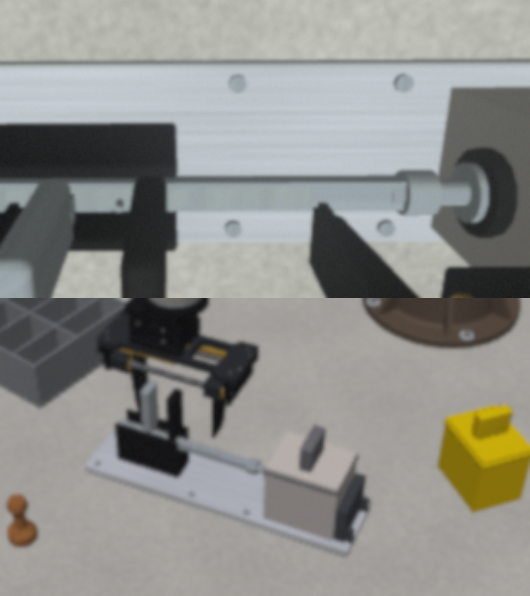

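The pad presses on the box with its stem shortened, the box is against the end stop, the rear finger holds the trigger, and the hand stamp and cash tray beside the stand show no sign of having been moved.

```bash
python3 -c "
from cell import close_job; print(close_job())"
```

```text
the job is handed in; nothing more can be done
None
```

The white box is down on the two pegs and released, the trigger was pumped four times, and I handed the job in at about 19 s with the trigger still held and the pad pressed in by about 8 mm (7.7 mm by picture, about 8.5 mm by force).

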